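Unstick the glue warmer's lid

ROBOT

A 7-joint arm with a two-finger parallel gripper is mounted at the origin on the work surface. World frame = base frame: x ahead of the robot, y to its left, z up, the work surface at z = 0. Lengths are in m, angles in rad, forces in N, time in s.
With the tool pointing down it reaches from about 0.4 to 0.875 m from the base axis. Payload 19.3 kg.
Tool frame: the origin (TCP) lies between the finger pads; the fingertips stand 11 mm ahead of it and the grasp point (between the pads) lies 8 mm behind it (tcp_to_tips is the z of the fingertips in the tool frame, in m); z points along the fingers, y is the direction in which the jaws open and shut (so a half turn about z gives the same grasp; the last joint's range is limited). The gripper opens to 85 mm and grips with 20 to 120 N. Pads are 22 mm wide; open, the fingers measure 114 mm over their backs; the gripper's body (76 mm by 85 mm) begins 54 mm behind the grasp point. The pads swing forward as they close: fully open they stand 13 mm farther back than shut.
Start: joints at [1.032, 0.521, -0.036, 1.599, 0.021, 1.021, -0.113], TCP at [0.282, -0.558, 0.242] pointing down, gripper open.
Joint ranges: [-2.91, 2.91], [-0.3, 2.13], [-1.5, 1.42], [0.17, 2.43], [-1.26, 4.41], [0.16, 1.93], [-2.52, 2.52]. Speed limits (rad/s): [1.89, 1.89, 2.39, 2.39, 3.01, 3.01, 3.01].

INTERFACE

Orientations are given as a unit quaternion [x, y, z, w].
In Python, from plant import move_ptp, move_linear, goto_joints, ungrasp, close_gripper, dwell, solve_ik, state, read_camera, camera_model, PlanningError, hand_in, tcp_to_tips gives the robot as it stands. Calls block until the motion is done:
- move_ptp(position, orientation): joint-space move of the TCP to a pose.
- move_linear(position, rotation=None, speed=0.15): straight line of the TCP; rotation=None keeps the orientation; speed is the mean speed in m/s.
- goto_joints(angles): joint-space move.
- ungrasp() and close_gripper(force=None): open the fingers fully, or close them until they stop; force is the grip in N (None keeps the last).
- dwell(seconds).
- solve_ik(position, orientation): joint angles nearest the present ones, or None.
- state(): the state.
- read_camera(name): name is "side" or "top"; returns the picture (384x512x3 uint8, blue, green, red); there is no depth.
- camera_model(name): a dict with "fx", "fy", "cx", "cy" (pixels), "world_from_camera" (4x4, takes a point from camera to world coordinates). Camera axes: x right, y up, looking along -z (the intrinsics and any distortion apply to the point x, -y, -z); pixel columns grow to the right and rows downward; lengths in m; the calibration is good to about 2 mm. A picture is of the moment at which its call begins. camera_model takes no time and is no camera call.
A pose or a line that the arm cannot do raises PlanningError and nothing moves.
- hand_in(): hands the job in, once; it reports no verdict.
The state is a dict: "t": time; "joint_positions": joint angles; "joint_velocities": joint speeds; "effort": joint torques, N m; "tool_pos": TCP position; "eef_rot": TCP orientation; "contact_force": force on the tool from outside, world axes, zero at the start; "moment": the same for the moment, N m; "opening": finger opening in m.
Only numpy, scipy, OpenCV 4.12 (cv2) and the standard library are available. Lean on these libraries where they do the work, as an engineer would, in place of code of your own. Each camera call takes 0.05 s, during which the arm holds its last target.

TASK

Pull the snap-in clip straight up off the side of the glue warmer and lay it in the shallow wooden tray. Then break the glued-shut lid free by its bar handle, without letting it fly open past 30 degrees, and hold it just ajar, about 15 degrees open; finish while still holding the handle there. Leave the other things on the bench where they are.

Things in the scene. Friction and masses are not known exactly. Their poses are not given: they have to be found in the camera images.
- pot: electric glue warmer: fixed aluminium drum, 170 diameter, 122 high with its flat round lid. Origin under its centre on the bench; its x axis points from the lid's handle to the lid's hinge, z up; the clip stands on its -y side. In this frame: bar handle's middle (lid shut) at x -70, y 0, z 156; hinge axis at x +92, z 117; clip's stem axis at x 0, y -108; socket floor z 60, socket top z 100
- pot_lid (a joint): opening of the lid in rad: 0 shut, grows as the handle's side rises, stop at 0.9. The lid (0.45 kg, 176 diameter, 10 thick, top at 122 when shut) is stuck: the upward pull at the handle climbs to 13 to 20 N by 0.02 to 0.03 rad, eases, and lets go suddenly near 0.12 rad, leaving the lid's weight (2 to 4 N at the handle). Let go, the lid drops to about 0.12 rad. 0.26 rad lifts the bar about 40
- lid_hinge (a point): middle of the lid's hinge axis, 117 above the bench; the axis is parallel to the pot's y
- lid_handle (a point): the lid's handle: round black bar, 14 diameter, 86 long, parallel to the hinge (the pot's y), on two 10 diameter steel posts 72 apart. This point is the bar's middle, 34 above the lid's top, 162 horizontally from the hinge axis and 39 above it when the lid is shut; axes as the pot's when shut; tilts with the lid. 20 clear beneath the bar, over 60 of free bar between the posts
- clip: snap-in steel clip with a black block grip, 109 tall, 90 g, plugged upright in the socket on the pot's -y side, axes then parallel to the pot's. Origin at the stem's lower end, z up the stem. Stem 10 (x) by 20 (y), its foot 15 thick and rounded; at z 63 to 73 a tongue 16 wide reaches to y +37 over the lid's rim and keeps the lid shut; block grip 16 (x) by 26 (y), z 73 to 109
- clip_grip (a point): centre of the clip's block grip, 91 above the stem's lower end. Two sprung catches hold the clip's foot: pulled straight up it resists with 7 to 15 N in the first 7 mm, then slides free, and is wholly out of the socket after 40
- clip_mid (a point): point on the clip's stem axis 50 above its lower end
- tray: open shallow wooden tray, 200 by 200, 25 high, walls 4, empty. Origin under its centre on the bench, z up
- books: stack of three bound books, about 200 by 140, 78 high; leave alone. Origin under its centre
- jar: lidded jar, 64 diameter, 85 high; leave alone. Origin under its centre
- spool: wooden thread spool, 36 diameter, 45 high; leave alone. Origin under its centre
- folder: flat white folding stick, 150 by 22, 6 thick; leave alone. Origin under its centre
- hammer: hammer lying flat; leave alone
- brush: brush lying flat; leave alone
- weight: steel block weight, 75 by 50, 45 high; leave alone. Origin under its centre

How it is judged:
On the way, in this order (a step that is already met when the one before it is completed fails the run):
1. the clip is pulled out of its socket while the lid is still shut (z of clip in the frame of pot above 0.105 m and value of joint pot_lid below 0.06 rad), for 0.1 s.
2. the clip is let go in the tray while the lid is still shut (x of clip_mid in the frame of tray between -0.092 and 0.092 m and y of clip_mid in the frame of tray between -0.092 and 0.092 m and height (world z) of clip_mid below 0.065 m and contact force between clip and tray above 0.1 N and contact force between the fingers and clip below 0.1 N and value of joint pot_lid below 0.06 rad), for 0.3 s.
3. the lid has broken free and is held ajar by its handle (value of joint pot_lid between 0.17 and 0.37 rad and contact force between the fingers and pot above 1 N and distance between the grasp point and lid_handle below 0.045 m), for 0.3 s.
At the end, for the whole second after the job is handed in: the clip lies (or leans) in the tray, not touched by the fingers; the lid is steady between 0.17 and 0.37 rad (10 to 21 degrees) open, with the fingers holding its handle (contact over 1 N, grasp within 45 mm of the bar's middle) (all of step 3 and x of clip_mid in the frame of tray between -0.092 and 0.092 m and y of clip_mid in the frame of tray between -0.092 and 0.092 m and height (world z) of clip_mid below 0.065 m and contact force between clip and tray above 0.1 N and contact force between the fingers and clip below 0.1 N and velocity of joint pot_lid between -0.05 and 0.05 rad/s); the arm keeps its last pose, push and grip.
It fails at once if the lid opened past 30 degrees (value of joint pot_lid above 0.5236 rad).
It fails at once if another thing on the bench was shifted by more than 30 mm (distance of any of books, jar, spool, folder, hammer, brush, weight from where it was at the start of the episode above 0.03 m).
It also fails if it takes over 58 s, if anything falls off the work surface, if the arm or the gripper's body presses on something with over 40 N, if the wrist force passes 120 N, or if a joint passes its speed limit or range.

## Working session

There is one attempt and no reset: what is moved stays moved. The work goes in short steps, each a Python script; the robot and the scene stay as the last script left them, time stands still between calls to the robot, and variables do not carry over. Pictures are saved under pics/ and viewed, and the job is handed in when it is done.

```bash
ls; mkdir -p pics
python3 - <<'E'
from plant import *
import cv2, numpy as np
np.set_printoptions(precision=4,suppress=True)
for n in("side","top"):
    cv2.imwrite(f"pics/{n}0.png",cv2.resize(read_camera(n),None,fx=1.5625,fy=1.5625,interpolation=cv2.INTER_CUBIC)); print(camera_model(n))
s=state();print(s, tcp_to_tips)
E
```

```text
pics
{'fx': 426.55154762835093, 'fy': 426.55154762835093, 'cx': 252.02444694259233, 'cy': 189.533488460698, 'world_from_camera': array([[-0.7583,  0.4439, -0.4774, -0.1103],
       [-0.6517, -0.4965,  0.5734,  0.8599],
       [ 0.0175,  0.746 ,  0.6658,  1.1178],
       [ 0.    ,  0.    ,  0.    ,  1.    ]])}
{'fx': 363.4998976876051, 'fy': 363.4998976876051, 'cx': 259.89637701975266, 'cy': 190.26123740177525, 'world_from_camera': array([[ 0.0553,  0.9733, -0.2226,  0.3089],
       [-0.9985,  0.0536, -0.0137, -0.0005],
       [-0.0014,  0.223 ,  0.9748,  1.3738],
       [ 0.    ,  0.    ,  0.    ,  1.    ]])}
{'t': 0.1, 'joint_positions': array([ 1.0318,  0.5219, -0.0363,  1.5999,  0.0212,  1.0211, -0.1128]), 'joint_velocities': array([-0.0017, -0.0016,  0.0001, -0.0002, -0.0003,  0.0013,  0.0006]), 'effort': array([  0.0054, -92.8488,   1.9843, -37.0534,   0.0181,   0.0053,
         0.    ]), 'tool_pos': array([ 0.2822, -0.5574,  0.2418]), 'eef_rot': array([ 0.9727,  0.2322, -0.0002, -0.0005]), 'contact_force': array([-0.3194,  0.3787,  0.2672]), 'moment': array([ 0.0041,  0.004 , -0.0028]), 'opening': 0.0855467252256432} 0.011
```

View pics/side0.png

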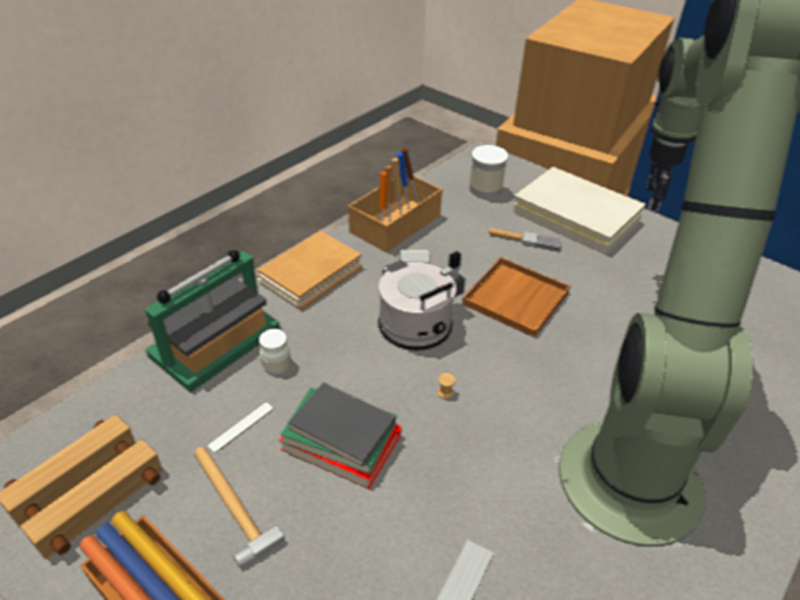

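View pics/top0.png

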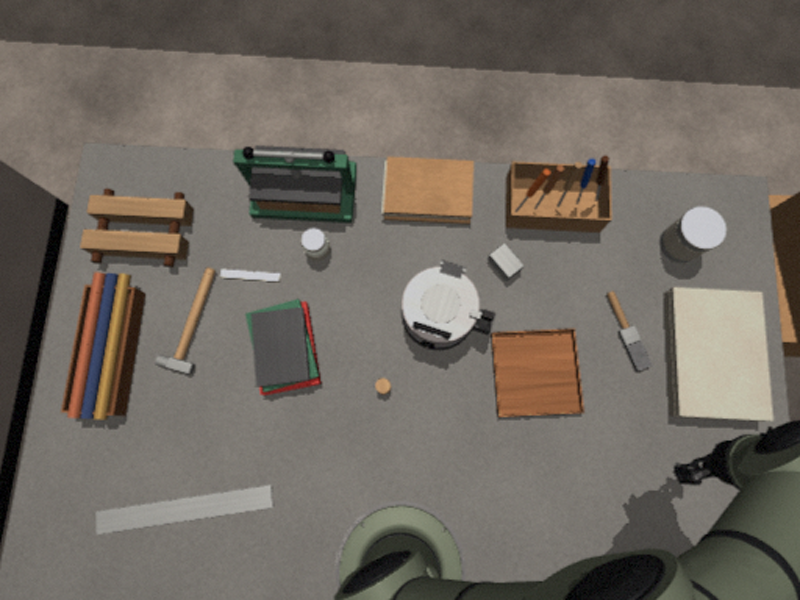

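The pot is at about (440,307) in the top view (zoomed pixels), the clip at (483,320), the bar at (433,330) and the tray at (536,373). In the side view the clip is at (455,262) and the bar at (436,295). I'll crop closer for accurate pixels.

Run:
```python
import cv2
from plant import *
t=read_camera("top"); s=read_camera("side")
cv2.imwrite("pics/t.png",t);cv2.imwrite("pics/s.png",s)
# top crop cols 245-385 rows 155-275 ; x5
cv2.imwrite("pics/tc.png",cv2.resize(t[160:275,245:385],None,fx=5,fy=5,interpolation=cv2.INTER_CUBIC))
cv2.imwrite("pics/sc.png",cv2.resize(s[150:230,232:372],None,fx=5.5,fy=5.5,interpolation=cv2.INTER_CUBIC))
```

```text
(no output)
```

View pics/tc.png

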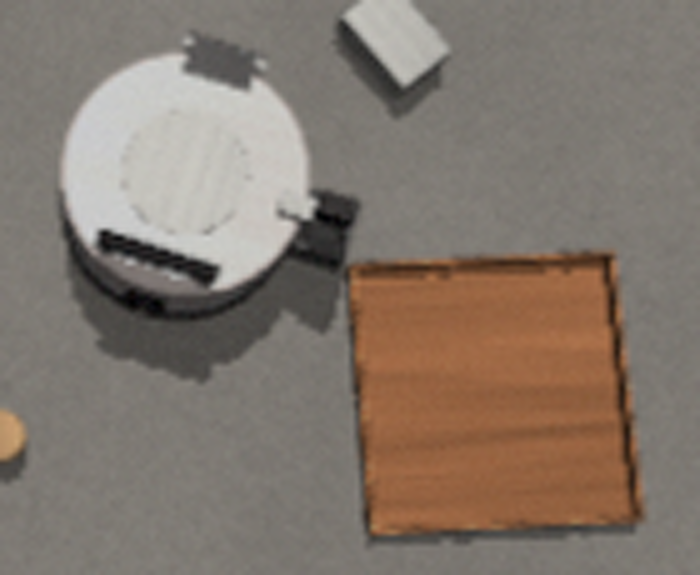

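View pics/sc.png

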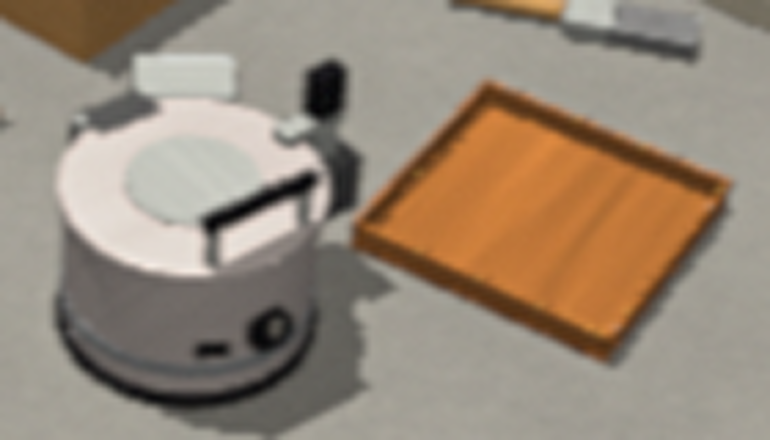

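```bash
cat > geo.py <<'E'
import numpy as np
from plant import camera_model
CM={n:camera_model(n) for n in("top","side")}
def proj(n,P):
    c=CM[n];W=c["world_from_camera"];p=(np.atleast_2d(P)-W[:3,3])@W[:3,:3]
    return np.c_[c["cx"]+c["fx"]*p[:,0]/-p[:,2], c["cy"]-c["fy"]*p[:,1]/-p[:,2]]
def back(n,uv,z):
    c=CM[n];W=c["world_from_camera"];d=W[:3,:3]@[(uv[0]-c["cx"])/c["fx"],-(uv[1]-c["cy"])/c["fy"],-1]
    return W[:3,3]+d*(z-W[2,3])/d[2]
def pose(q,L):
    c,s=np.cos(q[2]),np.sin(q[2]);L=np.atleast_2d(L)
    return np.c_[q[0]+c*L[:,0]-s*L[:,1],q[1]+s*L[:,0]+c*L[:,1],L[:,2]]
def tp(p): return np.array([245,160])+(np.array(p)+.5)/5-.5
def sp(p): return np.array([232,150])+(np.array(p)+.5)/5.5-.5
E
python3 - <<'E'
from geo import *
from scipy.optimize import least_squares
np.set_printoptions(precision=4,suppress=True)
L=dict(bl=[-.07,.043,.156],br=[-.07,-.043,.156],bm=[-.07,0,.156],lid=[0,0,.122],gt=[0,-.108,.169],gc=[0,-.108,.151])
T=dict(bl=(100,241),br=(216,273),bm=(158,257),lid=(185,174),gt=(336,209))
S=dict(bl=(207,222),br=(313,183),bm=(260,202),lid=(192,186),gc=(325,90))
for k in T:
    print(k,back("top",tp(T[k]),L[k][2]), back("side",sp(S[k]),L[k][2]) if k in S else "")
print(back("side",sp(S['gc']),.151))
def res(q,sel):
    r=[]
    for n,D,f in(("top",T,tp),("side",S,sp)):
        if n in sel:
            for k in D: r.append(proj(n,pose(q,L[k]))[0]-f(D[k]))
    return np.concatenate(r)
for sel in(["top"],["side"],["top","side"]):
    o=least_squares(res,[.5,-.1,0],args=(sel,),loss="soft_l1");print(sel,o.x,res(o.x,sel).reshape(-1,2))
for c in [(348,268),(615,255),(641,520),(371,533)]:print(back("top",tp(c),.025))
for c in [(357,230),(490,84),(730,186),(605,345)]:print(back("side",sp(c),.025))
E
```

```text
bl [ 0.5268 -0.0027  0.156 ] [ 0.5346 -0.0057  0.156 ]
br [ 0.5092 -0.0823  0.156 ] [ 0.508  -0.0787  0.156 ]
bm [ 0.518  -0.0426  0.156 ] [ 0.5217 -0.0422  0.156 ]
lid [ 0.584  -0.0601  0.122 ] [ 0.5867 -0.057   0.122 ]
gt [ 0.5551 -0.1606  0.169 ] 
[ 0.5621 -0.1642  0.151 ]
['top'] [ 0.5847 -0.0597 -0.2606] [[-0.7409 -0.4209]
 [ 0.24    0.9538]
 [-0.2802  0.2569]
 [-0.0948 -0.187 ]
 [ 1.0292 -0.4423]]
['side'] [ 0.5886 -0.0592 -0.2536] [[-0.3863  1.2121]
 [ 0.3038 -0.9049]
 [ 0.0868  0.1854]
 [-0.0451 -0.5382]
 [ 0.0378  0.1254]]
['top', 'side'] [ 0.5865 -0.0589 -0.2551] [[-0.8627 -0.8724]
 [ 0.1513  0.3672]
 [-0.385  -0.2619]
 [-0.3011 -0.7136]
 [ 0.8515 -1.1573]
 [ 0.0044  1.5393]
 [ 0.7233 -0.5738]
 [ 0.4919  0.5147]
 [ 0.3556 -0.2363]
 [ 0.4771  0.4315]]
[ 0.54   -0.1898  0.025 ]
[ 0.5609 -0.3898  0.025 ]
[ 0.3663 -0.4066  0.025 ]
[ 0.3462 -0.2108  0.025 ]
[ 0.539  -0.1869  0.025 ]
[ 0.5615 -0.3866  0.025 ]
[ 0.3671 -0.4037  0.025 ]
[ 0.3482 -0.2045  0.025 ]
```

The two cameras agree to about 4 mm. Pot is at (0.586, -0.059) with yaw -0.256, and the tray centre is at (0.453, -0.298) with yaw about -0.1. Tray sides come out near 200, bar length near 82 and clip offset near 106, so the given sizes fit. Next I'll check IK for the planned poses.

```bash
cat >> geo.py <<'E'
from scipy.spatial.transform import Rotation as R
POT=np.array([.5862,-.0592,-.2562]); TRAY=np.array([.4533,-.298])
def down(psi): # tool y along heading psi, z down
    y=np.array([np.cos(psi),np.sin(psi),0]);z=np.array([0,0,-1.]);return R.from_matrix(np.c_[np.cross(y,z),y,z])
CLIP=np.array([.5588,-.1632])   # stem axis
E
python3 - <<'E'
from plant import *
from geo import *
np.set_printoptions(precision=2,suppress=True)
print(pose(POT,[[0,-.108,.15],[-.07,0,.156]]))
for sgn in(0,np.pi):
    o=down(POT[2]+sgn)
    print("clip",sgn,solve_ik([*CLIP,.147],o.as_quat()),solve_ik([*CLIP,.25],o.as_quat()))
    b=pose(POT,[-.07,0,.148])[0]; print("bar",solve_ik(b,o.as_quat()))
    # tray: clip's -y heading = direction h
    for deg in range(0,360,30):
        h=np.radians(deg); yaw=h+np.pi/2   # clip yaw with -y along h
        d=down(yaw+sgn)
        ax=np.array([-np.sin(h),np.cos(h),0]) # tilt z-up toward h
        Rt=R.from_rotvec(ax*np.radians(50))
        o=Rt*d
        zc=Rt.apply([0,0,1]); foot=np.r_[TRAY-.05*np.array([np.cos(h),np.sin(h)]),.02]
        tcp=foot+zc*.087
        q=solve_ik(tcp,o.as_quat()); q2=solve_ik(tcp+[0,0,.1],o.as_quat())
        print(deg,q,q2 is not None)
E
```

```text
[[ 0.56 -0.16  0.15]
 [ 0.52 -0.04  0.16]]
clip 0 [ 0.4   0.59 -0.31  1.79  0.24  0.81 -0.28] [ 0.43  0.46 -0.35  1.7   0.18  1.02 -0.23]
bar [ 0.29  0.51 -0.43  1.94  0.31  0.75 -0.58]
0 [ 0.64  1.15 -0.64  1.23  0.63  1.85  1.48] True
30 [ 0.65  1.15 -0.87  1.48  1.01  1.86  1.6 ] True
60 [ 0.7   1.17 -1.07  1.79  1.36  1.9   1.71] True
90 [-0.76  1.31  1.11  2.21 -0.98  0.22 -2.32] True
120 None False
150 None False
180 [ 1.51  0.94 -0.87  2.38  3.31  0.46  2.48] True
210 [ 1.49  0.92 -0.72  2.07 -0.91  0.41  0.83] True
240 [ 1.27  0.95 -0.53  1.73 -0.48  0.93  0.72] True
270 [ 1.1   1.06 -0.51  1.42 -0.2   1.34  0.8 ] True
300 [ 0.92  1.14 -0.53  1.2   0.05  1.66  0.98] True
330 [ 0.76  1.18 -0.58  1.13  0.33  1.83  1.23] True
clip 3.141592653589793 [-0.4   0.79  0.92  1.83 -0.78  0.93 -2.52] [-0.53  0.79  1.23  1.74 -0.8   1.21 -2.48]
bar [-0.76  0.84  1.14  1.99 -0.95  0.98 -2.52]
0 [ 0.24  1.09  0.15  1.26  0.15  1.62 -1.26] True
30 [ 0.08  0.99  0.13  1.51  0.43  1.37 -1.1 ] True
60 [-0.2   0.91  0.32  1.84  0.63  0.96 -0.97] True
90 [-0.58  1.01  0.75  2.2   0.98  0.3  -1.06] True
120 None False
150 None False
180 [ 1.77  1.24 -1.27  2.37  2.46  0.53  0.35] True
210 [ 1.29  0.84 -0.45  2.08 -1.22  0.58 -2.05] True
240 [ 0.75  0.93  0.26  1.76 -1.05  1.27 -1.95] True
270 [ 0.65  1.03  0.27  1.45 -0.74  1.52 -1.89] True
300 [ 0.54  1.11  0.24  1.23 -0.45  1.69 -1.72] True
330 [ 0.4   1.13  0.19  1.15 -0.14  1.74 -1.49] True
```

Run:
```python
from plant import *
from geo import *
import cv2
np.set_printoptions(precision=3,suppress=True)
o=down(POT[2]).as_quat()
move_ptp([*CLIP,.225],o); print(state()["t"])
cv2.imwrite("pics/a_s.png",cv2.resize(read_camera("side")[110:230,232:372],None,fx=4.5,fy=4.5,interpolation=cv2.INTER_CUBIC))
cv2.imwrite("pics/a_t.png",cv2.resize(read_camera("top")[140:250,230:370],None,fx=5,fy=5,interpolation=cv2.INTER_CUBIC))
s=state();print(s["t"],s["tool_pos"],s["contact_force"])
```

```text
1.9583
2.0583 [ 0.559 -0.164  0.225] [-0.967 -0.016 -0.295]
```

View pics/a_s.png

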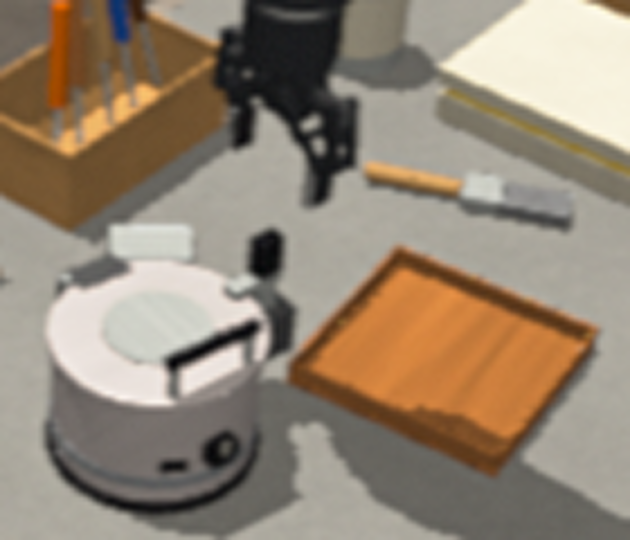

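View pics/a_t.png

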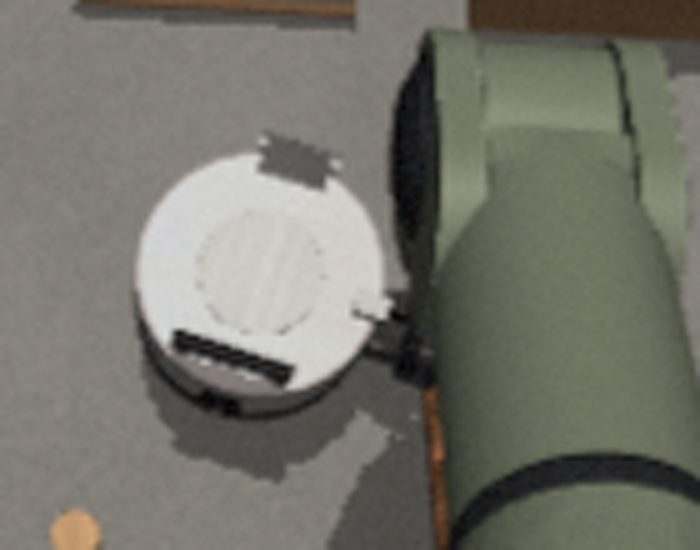

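Run:
```python
from geo import *
from plant import *
f=lambda P:(proj("side",P)-[232,110]+.5)*4.5
o=R.from_quat(state()["eef_rot"]);p=state()["tool_pos"]
for y in(-.05,0,.05): print(f(p+o.apply([0,y,.0])))
print(f([*CLIP,.151]),f([*CLIP,.169]))
```

```text
[[318.29520945 214.40631599]]
[[277.49158168 181.81078225]]
[[238.30811909 150.50949982]]
[[268.80081814 256.34273102]] [[270.56972844 238.77389218]]
```

The fingers straddle the clip. The grip is seen at (266,252) against a predicted (269,256), so the error is about 2 mm. Descending to grip and pull.

Run:
```python
from plant import *
from geo import *
import cv2
np.set_printoptions(precision=3,suppress=True)
def rep(l):
    s=state();print(l,round(s["t"],2),s["tool_pos"],s["contact_force"],round(s["opening"],4))
move_linear([*CLIP,.147],speed=.08); rep("down")
close_gripper(80); rep("closed")
s=state();p=s["tool_pos"]
if .010<s["opening"]<.022:
    move_linear([p[0],p[1],.160],speed=.03); rep("p1")
    move_linear([p[0],p[1],.235],speed=.08); rep("up")
cv2.imwrite("pics/b_s.png",cv2.resize(read_camera("side")[90:230,232:372],None,fx=4.2,fy=4.2,interpolation=cv2.INTER_CUBIC))
```

```text
down 3.18 [ 0.559 -0.163  0.147] [-0.687  0.213 -0.082] 0.0852
closed 3.83 [ 0.559 -0.163  0.147] [-1.229 -0.089  4.146] 0.0149
p1 4.41 [ 0.559 -0.163  0.16 ] [-2.754  1.556  5.561] 0.0147
up 5.5 [ 0.559 -0.163  0.234] [ 0.981  0.683 -2.302] 0.015
```

View pics/b_s.png

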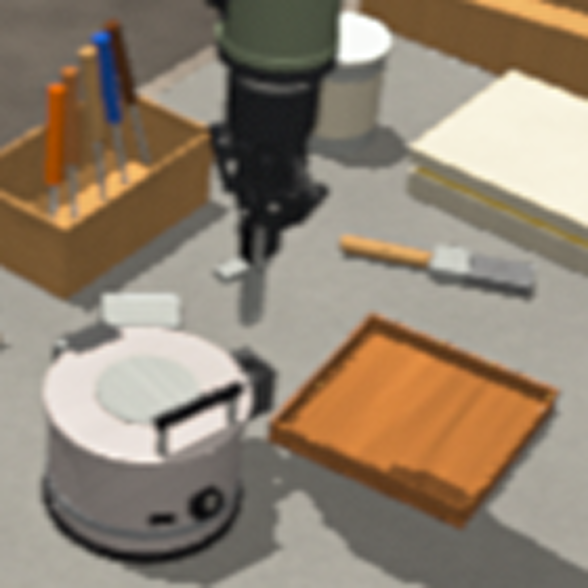

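The clip is fully out and hanging, with its foot at (248,318), and the lid is shut. Tilting it over the tray next.

```bash
cat > tr.py <<'E'
from geo import *
h=np.radians(265); H=np.array([np.cos(h),np.sin(h)])
ax=np.array([-np.sin(h),np.cos(h),0]);Rt=R.from_rotvec(ax*np.radians(55))
oT=(Rt*down(h+np.pi/2)).as_quat(); zc=Rt.apply([0,0,1])
def tcpT(fz): return np.r_[TRAY-.05*H,fz]+zc*.087
E
python3 - <<'E'
from plant import *
from tr import *
import cv2
np.set_printoptions(precision=3,suppress=True)
def rep(l):
    s=state();print(l,round(s["t"],2),s["tool_pos"],s["contact_force"],round(s["opening"],4))
move_ptp(tcpT(.14),oT); rep("hover")
cv2.imwrite("pics/c0_s.png",cv2.resize(read_camera("side")[110:230,252:392],None,fx=4.5,fy=4.5,interpolation=cv2.INTER_CUBIC))
move_linear(tcpT(.021),speed=.1); rep("low")
cv2.imwrite("pics/c_s.png",cv2.resize(read_camera("side")[110:230,252:392],None,fx=4.5,fy=4.5,interpolation=cv2.INTER_CUBIC))
E
```

```text
hover 6.67 [ 0.452 -0.318  0.19 ] [ 0.949  0.049 -0.973] 0.015
low 8.07 [ 0.452 -0.319  0.071] [-0.205 -0.132 -1.356] 0.0149
```

View pics/c_s.png

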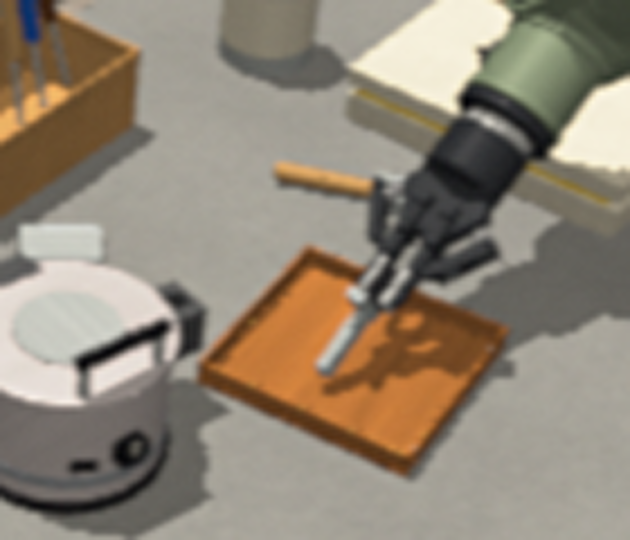

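The clip leans over the tray interior, foot at (325,368), well inside the walls. Releasing.

Run:
```python
from plant import *
from tr import *
import cv2
np.set_printoptions(precision=3,suppress=True)
def rep(l):
    s=state();print(l,round(s["t"],2),s["tool_pos"],s["contact_force"],round(s["opening"],4))
move_linear(tcpT(.016),speed=.03); rep("low")
ungrasp(); dwell(.3); rep("open")
move_linear(tcpT(.016)+zc*.09,speed=.12); rep("back")
b=pose(POT,[-.07,0,.156])[0]
move_ptp([b[0],b[1],.235],down(POT[2]).as_quat()); rep("above bar")
S=read_camera("side");T=read_camera("top")
cv2.imwrite("pics/d_s.png",cv2.resize(S[90:230,232:372],None,fx=4.2,fy=4.2,interpolation=cv2.INTER_CUBIC))
cv2.imwrite("pics/d_t.png",cv2.resize(T[160:275,245:385],None,fx=5,fy=5,interpolation=cv2.INTER_CUBIC))
```

```text
low 8.43 [ 0.451 -0.319  0.066] [-0.673  0.153 -0.931] 0.015
open 9.42 [ 0.451 -0.319  0.066] [0.462 0.54  0.165] 0.0853
back 10.32 [ 0.445 -0.392  0.117] [-1.002  0.875  0.478] 0.085
above bar 11.75 [ 0.518 -0.042  0.234] [-0.336 -0.296  0.402] 0.0857
```

View pics/d_s.png

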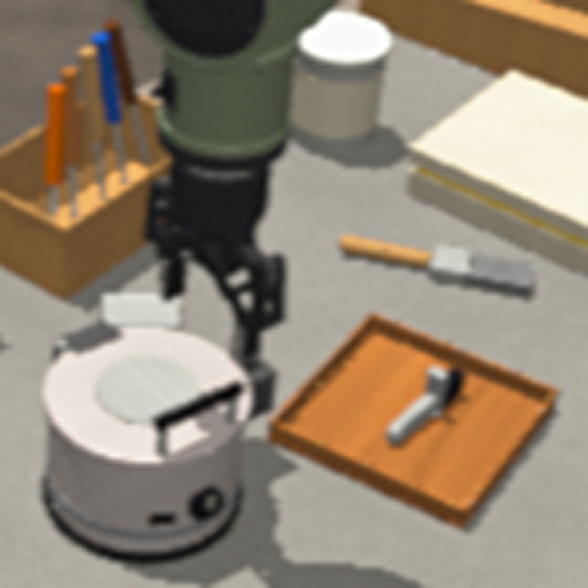

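View pics/d_t.png

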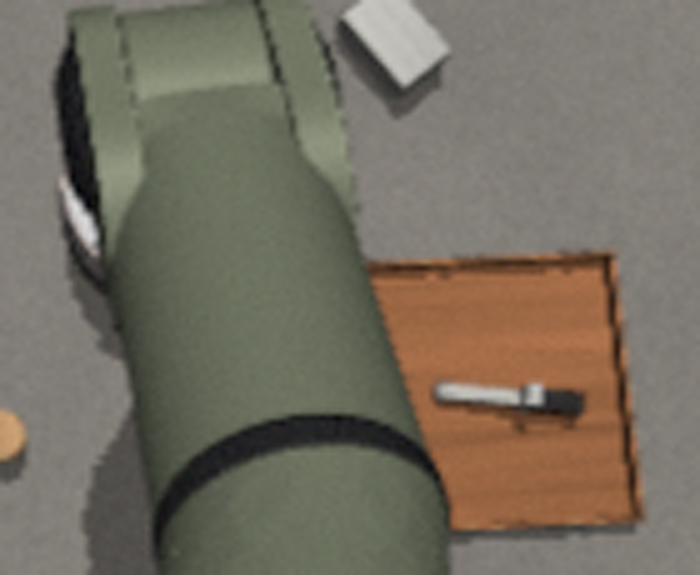

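The clip lies flat in the tray with its stem at (480,395) in the top crop, and the gripper is above the bar. Gripping the bar and lifting along the hinge arc in small steps.

Run:
```python
from plant import *
from geo import *
import cv2
np.set_printoptions(precision=3,suppress=True)
def rep(l):
    s=state();print(l,round(s["t"],2),s["tool_pos"],s["contact_force"],round(s["opening"],4))
b=pose(POT,[-.07,0,.156])[0]
move_linear([b[0],b[1],.148],speed=.08); rep("down")
close_gripper(80); rep("closed")
s=state()
if .009<s["opening"]<.018:
    p0=np.array(s["tool_pos"]);R0=R.from_quat(s["eef_rot"])
    hx=pose(POT,[.092,0,.117])[0]; ay=np.array([-np.sin(POT[2]),np.cos(POT[2]),0])
    for th in (.02,.04,.06,.08,.10,.12,.14,.17,.20,.23,.26):
        q=R.from_rotvec(ay*th)
        move_linear(hx+q.apply(p0-hx),(q*R0).as_quat(),speed=.02); rep(th)
dwell(.3); rep("end")
cv2.imwrite("pics/e_s.png",cv2.resize(read_camera("side")[90:230,232:372],None,fx=4.2,fy=4.2,interpolation=cv2.INTER_CUBIC))
```

```text
down 13.09 [ 0.519 -0.041  0.148] [-0.295  0.547  0.532] 0.0856
closed 13.77 [ 0.519 -0.041  0.148] [-1.461 -0.433  5.719] 0.0116
0.02 14.09 [ 0.519 -0.042  0.151] [ 1.432 -0.722 -3.535] 0.0114
0.04 14.41 [ 0.52  -0.042  0.155] [ 0.397  0.179 -2.323] 0.0114
0.06 14.72 [ 0.521 -0.042  0.158] [-0.974 -0.915  0.369] 0.0116
0.08 15.04 [ 0.522 -0.042  0.161] [-0.954 -1.545  3.442] 0.0115
0.1 15.36 [ 0.522 -0.043  0.164] [-2.229 -0.874  5.613] 0.0115
0.12 15.68 [ 0.523 -0.043  0.168] [-1.564 -1.174  8.27 ] 0.0116
0.14 15.99 [ 0.524 -0.043  0.17 ] [-1.754 -1.399 -1.965] 0.0119
0.17 16.39 [ 0.526 -0.043  0.175] [-1.526 -1.903 -1.698] 0.0113
0.2 16.79 [ 0.528 -0.044  0.18 ] [-2.674 -2.067 -1.426] 0.0115
0.23 17.19 [ 0.529 -0.044  0.184] [-4.017 -1.865 -1.331] 0.0117
0.26 17.59 [ 0.531 -0.045  0.189] [-4.308 -4.061 -0.662] 0.0118
end 17.89 [ 0.531 -0.045  0.189] [-3.424 -3.2   -1.888] 0.0113
```

View pics/e_s.png

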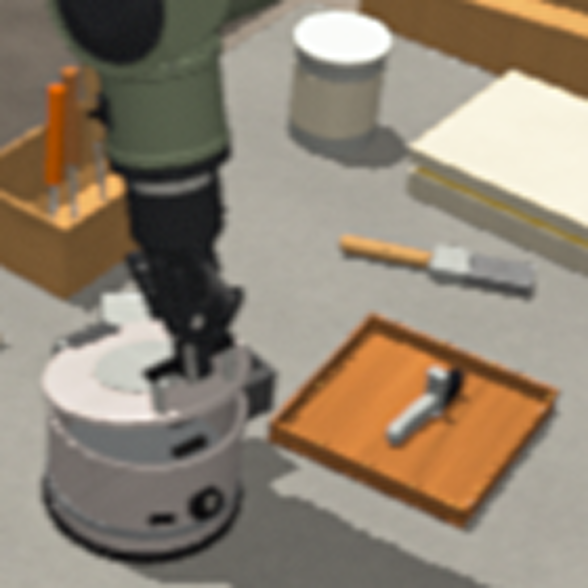

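The lid is ajar with the bar still in the fingers, and the clip is still in the tray. I'll check the angle by overlaying the lid outline predicted for several angles.

Run:
```python
from plant import *
from geo import *
import cv2
S=read_camera("side")
im=cv2.resize(S[150:230,232:332],None,fx=7,fy=7,interpolation=cv2.INTER_CUBIC)
a=np.linspace(0,2*np.pi,100)
for th,c in((.17,(255,0,0)),(.26,(0,255,0)),(.35,(0,0,255))):
    for z in((.122,.112) if th==.26 else(.122,)):
        P=np.c_[.088*np.cos(a)-.092,.088*np.sin(a),0*a+z-.117]
        P=R.from_rotvec([0,th,0]).apply(P)+[.092,0,.117]
        uv=(proj("side",pose(POT,P))-[232,150]+.5)*7-.5
        cv2.polylines(im,[uv.astype(int)],True,c,1)
cv2.imwrite("pics/f.png",im)
s=state();print(s["t"],s["opening"],s["joint_velocities"])
```

```text
17.9917 0.011332272959275193 [-0.00117249 -0.00155717 -0.00112547 -0.00011252 -0.00049696 -0.00135869
  0.00156182]
```

View pics/f.png

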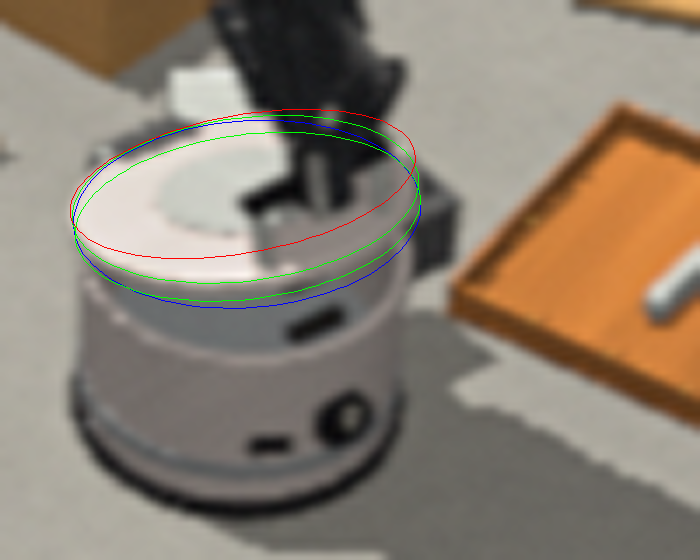

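The lid edge matches the 0.26 rad outline (green), and the arm is still. Handing in.

Run:
```python
from plant import *
s=state();print(s["tool_pos"],s["opening"],s["contact_force"])
print(hand_in())
```

```text
[ 0.5314677  -0.04497245  0.18874413] 0.011332272959275193 [-3.28998834 -3.40784077 -2.5228883 ]
the job is handed in; nothing more can be done
None
```

I pulled the clip straight up out of its socket and laid it flat in the tray. I then broke the lid free along its hinge arc at low speed and handed in at about 18 s while still holding the bar. `hand_in()` reports no verdict, so the result rests on my own checks.

**Checks that agreed**
- **Clip:** it lies inside the tray, clear of the fingers, in both cameras after release and again in the final side view.
- **Lid:** the image overlay puts it at about 0.26 rad (15°). That matches the 41 mm rise of the tool.
- **Breakaway:** the force dropped suddenly between 0.12 and 0.14 rad, and the tool stayed on its path with no overshoot I could see.
- **Hold:** the arm was still and the grip steady on the bar.
- **Other things:** I did not touch anything else on the bench, and what the last side view takes in looks unmoved. I did not measure this.

**Checks that disagreed**
- **Finger opening:** it read 11.3 mm on the 14 mm bar and 15 mm on the 16 mm clip block. The grip is probably a few millimetres off the bar's centreline, but did not shift during the lift.
- **Camera positions:** the two cameras differed by up to about 4 mm for most points and 8 mm for one bar end. I used a joint fit.

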